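Check the slab-gluing clamp with the taper gauge

TASK

Lift the hanging taper gauge up and off its hook, and slide its blade, tip down, into the slot between the two upright plates of the clamp until it drags snugly, so that both plates nip the blade and the sprung plate has just given way by a millimetre or two; do not force it any further. Finish while holding the gauge in the gripper, upright and still at that depth: do not let go of it. Leave the glue bottle, the jar and the stone alone.

Things in the scene. Friction and masses are not known exactly. Their poses are not given: they have to be found in the camera images.
- gauge: taper gauge, 159 mm tall, about 140 g, hanging upright, tip 20 mm above the table. Origin: middle of the blade's tip edge; z up the gauge, x through the blade's thickness, y across its width. Steel blade z = 0 to 70 mm, 30 mm wide (y), a symmetric wedge 3 mm thick (x) at the tip, 9 mm at z = 70. Above it a neck, the eye, and a black grip
- gauge_eye (a point): centre of the gauge's steel eye, 93 mm above the tip: a ring of 6 mm bar in the gauge's y-z plane, hole 21 mm, outside 34 mm
- gauge_grip (a point): centre of the black plastic grip, 134 mm above the tip; the grip is 16 mm (x) by 24 mm (y) by 50 mm high (z = 109 to 159). Gripped across x the blade is held firmest; 40 N of grip is fine
- hook: fixed hook stand, origin on the table. From a wooden post (30 mm wide, 128 mm high, front face at x = 5 mm) a 6 mm steel peg points along its -x, roughly to the robot, axis 120.5 mm up; from x = -44 to its end at x = -53 mm it turns up by 6 mm. The gauge hangs at x = -30 mm, its x, y along the stand's. Base 100 x 90 x 10 mm
- hook_seat (a point): place on the peg's axis where the eye hangs, 7.5 mm above the eye's centre. To free the gauge, lift it straight up 7 to 14 mm (10 is best: the eye then clears the upturned end), then move it along the stand's -x by 40 mm or more
- clamp: fixed clamp, grey base 150 x 90 x 12 mm, origin on the table near the slot. Two upright aluminium plates, 12 mm thick, 70 mm wide (y), 95 mm high, face each other across x: fixed plate on the -x side, sprung plate on the +x side. The slot between runs along y, 4.5 to 6.5 mm wide at rest, 75 mm deep, its mouth flared at 45 degrees over the top 7 mm. Behind it at x = 78 to 88 a bracket 52 mm high
- fixed_plate: the clamp's fixed plate (its -x plate); origin on the table below its inner face, axes as the clamp
- fixed_edge (a point): on the fixed plate's inner face, mid-width, at the bottom of the flare (throat), 88 mm above the table
- sprung_edge (a point): on the sprung plate's inner face, mid-width, at the throat, 88 mm above the table; moves with the plate. The slot's middle is halfway between fixed_edge and sprung_edge; the blade goes in there, its width along the clamp's y, either way round. It begins to drag with the tip some 17 to 41 mm below the throat, depending on the slot's width
- sprung_plate (a joint): how far the sprung plate is pushed back along the clamp's +x, in m; 0 at rest. Preloaded spring: 3 N to start, then 3 N per mm. Each 1 mm takes some 12 mm of blade depth. Snug is 0.4 to 2.6 mm (1.5 is ideal; pushing down then takes very roughly 5 to 15 N); beyond 4 mm it is forced
- glue: loose white glue bottle, 36 mm diameter, 85 mm high, origin under its centre; leave it alone
- jar: loose lidded jar, 56 mm diameter, 60 mm high, origin under its centre; leave it alone
- stone: loose stone with a bit of fossil, 75 x 55 x 45 mm, origin under its centre; leave it alone
Not all that is in view belongs to the job. Leave any red look-alike of the clamp alone.

How it is judged (in metres and radians):
On the way, in this order (a step that is already met when the one before it is completed fails the run):
1. the gauge is held in the gripper, up and off its hook (contact force between the fingers and gauge above 1 N and contact force between gauge and hook below 0.1 N and distance between gauge_eye and hook_seat above 0.035 m and height (world z) of gauge above 0.022 m), for 0.1 s.
2. the blade's tip is in the slot, upright, held (contact force between the fingers and gauge above 1 N and z of gauge in the frame of clamp below 0.085 m and x of gauge in the frame of clamp between -0.008 and 0.01 m and y of gauge in the frame of clamp between -0.017 and 0.017 m and angle between the x axis of gauge and the x axis of clamp, either way round below 0.2 rad), for 0.1 s.
At the end, for the whole second after the job is handed in: Gauge held in the fingers (over 2 N), still, upright and square to the plates within 0.12 rad, mid-width within 17 mm, tip 12 mm or more below the throat and off the base; both plates press on the blade (over 1.5 N each); sprung plate pushed back 0.4 to 2.6 mm (value of joint sprung_plate between 0.0004 and 0.0026 m and contact force between gauge and clamp above 1.5 N and contact force between gauge and fixed_plate above 1.5 N and contact force between the fingers and gauge above 2 N and z of gauge in the frame of clamp between 0.014 and 0.076 m and x of gauge in the frame of clamp between -0.008 and 0.01 m and y of gauge in the frame of clamp between -0.017 and 0.017 m and angle between the x axis of gauge and the x axis of clamp, either way round below 0.12 rad and angle between gauge's own z axis and vertical below 0.12 rad and linear speed of gauge below 0.01 m/s); the arm keeps its last pose, push and grip.
It fails at once if the sprung plate is forced back more than 4 mm (value of joint sprung_plate above 0.004 m).
It fails at once if the glue bottle is disturbed (distance of glue from where it was at the start of the episode above 0.02 m).
It fails at once if the jar is disturbed (distance of jar from where it was at the start of the episode above 0.02 m).
It fails at once if the stone is disturbed (distance of stone from where it was at the start of the episode above 0.02 m).
It also fails if it takes over 45 s, if anything falls off the work surface, if the arm or the gripper's body presses on something with over 40 N, if the wrist force passes 120 N, or if a joint passes its speed limit or range.

ROBOT

A 6-joint arm with a two-finger parallel gripper is mounted at the origin on the work surface. World frame = base frame: x ahead of the robot, y to its left, z up, the work surface at z = 0. Lengths are in m, angles in degrees, forces in N, time in s.
With the tool pointing down it reaches from about 0.35 to 0.875 m from the base axis. Payload 4.2 kg.
Tool frame: the origin (TCP) lies midway between the tips of the shut fingers; the grasp point (between the pads) lies 19 mm behind it; z points along the fingers, y is the line along which they close (so a half turn about z gives the same grasp; the last joint's range is limited). The gripper opens to 87 mm and grips with 3 to 60 N. Pads are 19 mm wide; open, the fingers measure 117 mm over their backs; the gripper's body (75 mm by 190 mm) begins 51 mm behind the grasp point.
Start: joints at [-57.949, 22.042, 0.453, 0, -68.411, -14.817], TCP at [0.185, -0.597, 0.184] pointing down, gripper open.
Joint ranges: [-179.83, 179.83], [-69.29, 118.12], [-61.27, 80.66], [-181.25, 117.63], [-171.15, -9.14], [-177.46, 177.46]. Speed limits (degrees/s): [159.86, 159.86, 180, 180, 180, 180].

INTERFACE

Orientations are given as a 3x3 rotation matrix whose columns are the frame's x, y, z axes.
In Python, from station import * gives the robot as it stands. The module is installed in compiled form; this text tells all that it offers.
- The arm moves only by the tool servo_tool, never from a script. Its argument "deltas" is a list of rows, each an object of numbers: "tx", "ty", "tz": the shift along the tool's x, y, z in mm; "ax", "ay", "az": the turn, a rotation vector about the tool's x, y, z in rad; "claw": the finger opening in mm, from 0 to 87. In form: [{"tx": .., "ty": .., "tz": .., "ax": .., "ay": .., "az": .., "claw": ..}, ...]. A call has 1 to 12 rows; each row is the pose to reach, as a shift and turn from the pose commanded when the call began, along the tool's axes at that moment; what a row does not reach only later rows make up. A row lasts 1/12 s, in which the tool goes at most 41.7 mm and 7.16 degrees, less where a joint would pass 70% of its speed; a pose out of reach is approached as far as the arm can. A call with a gripper value outside its range is refused whole. The fingers move at their own pace and stop on an object; the grip force is fixed at half the most. Time passes only in rows, so rows that repeat a pose let the fingers close. It gives the time, the measured TCP pose, the force, the opening and the grip force at its end, in the units of the state.
- sense(): the state, without advancing time (a new reading comes with each control period).
- capture(name): name is "side" or "top"; returns the picture (400x640x3 uint8, blue, green, red); there is no depth.
- calibration(name): a dict with "fx", "fy", "cx", "cy" (pixels), "cam_to_world" (4x4, takes a point from camera to world coordinates). Camera axes: x right, y down, z forward; pixel columns grow to the right and rows downward; lengths in m; the calibration is good to about 2 mm. A picture is of the moment at which its call begins. calibration takes no time and is no camera call.
- finish_job(): hands the job in; it is judged then, once.
Trained networks look in the newest picture that a camera, given by its name, has taken for a name from the list of things; names that differ only in an ending like _2 or _b are one class to them, and where a whole thing is asked for, a point or a joint stands for the part that bears it (a point fixed in the world has none). Each returns a list of dicts, best first, with "confidence" (0 to 1); they miss things now and then, are a little off and sometimes report something else, mostly with a low value. They report only what shows in the picture. A call takes as long as a camera call. They do not tell look-alikes from the thing itself.
- recognise(label, camera): "xyz" ([x, y, z] in m, in the coordinates of the camera as it stood for that picture, good to about 4 mm: the middle of the surface that is visible of it).
- trace(label, camera): "mask" (400x640 bool, what is visible of it).
The state is a dict: "time_s": time; "joints": joint angles; "joint_velocities": joint speeds; "effort": joint torques, N m; "tcp_pos": TCP position; "ee_rot": TCP orientation; "wrist_force": force on the tool from outside, world axes, zero at the start; "moment": the same for the moment, N m; "gripper_width": opening from 0.0 (shut) to 1.0 (fully open); "gripper_force": force on a finger pad.
Only numpy, scipy, OpenCV 4.12 (cv2) and the standard library are available. Lean on these libraries where they do the work, as an engineer would, in place of code of your own. Each camera call takes 0.05 s, during which the arm holds its last target. There are 200 camera calls.

## Working session

There is one attempt and no reset: what is moved stays moved. The work goes in short steps, Python scripts to look and compute and a tool call to move; the robot and the scene stay as the last step left them, time stands still between calls to the robot, and variables do not carry over. Pictures are saved under pics/ and viewed, at most 10 in all, crops included, and the job is handed in when it is done.

Besides the shell and the picture viewer there is one more tool, called after "Emit:" by a JSON object that holds its "fn" and its "kwargs". servo_tool: Moves the arm, as the interface text tells. Its arguments: {"type":"object","properties":{"deltas":{"type":"array","items":{"type":"object","properties":{"tx":{"type":"number"},"ty":{"type":"number"},"tz":{"type":"number"},"ax":{"type":"number"},"ay":{"type":"number"},"az":{"type":"number"},"claw":{"type":"number"}}}}},"required":["deltas"]}

```bash
mkdir -p pics
cat > h.py <<'E'
from station import *
import numpy as np, cv2
def rec(label,cam,n=3):
    T=np.array(calibration(cam)["cam_to_world"]);out=[]
    for d in recognise(label,cam)[:n]:
        p=np.array(d["xyz"]);w=(T@np.r_[p,1])[:3]
        c=calibration(cam);out.append((round(d["confidence"],2),w.round(4).tolist(),[round(c["fx"]*p[0]/p[2]+c["cx"]),round(c["fy"]*p[1]/p[2]+c["cy"])]))
    return out
def proj(cam,w):
    c=calibration(cam);p=np.linalg.inv(np.array(c["cam_to_world"]))@np.r_[w,1]
    return np.array([c["fx"]*p[0]/p[2]+c["cx"],c["fy"]*p[1]/p[2]+c["cy"]])
def ray(cam,u,v,z):
    c=calibration(cam);T=np.array(c["cam_to_world"])
    d=T[:3,:3]@np.array([(u-c["cx"])/c["fx"],(v-c["cy"])/c["fy"],1]);o=T[:3,3]
    return o+d*(z-o[2])/d[2]
E
python3 - <<'E'
from h import *
for c in("side","top"):
    cv2.imwrite(f"pics/{c}0.png",capture(c));k=calibration(c);print(c,k["fx"],np.array(k["cam_to_world"]).round(3).tolist())
    for l in("gauge","gauge_eye","gauge_grip","hook","hook_seat","clamp","fixed_edge","sprung_edge","glue","jar","stone"):print(l,rec(l,c))
print(sense()["ee_rot"],sense()["time_s"])
E
```

```text
side 507.1418424564496 [[-0.864, -0.25, 0.437, -0.086], [-0.503, 0.469, -0.726, 1.148], [-0.024, -0.847, -0.531, 0.944], [0.0, 0.0, 0.0, 1.0]]
gauge [(0.53, [0.4609, 0.1932, 0.1166], [332, 235])]
gauge_eye [(0.53, [0.4645, 0.186, 0.1174], [332, 233])]
gauge_grip [(0.6, [0.4609, 0.1886, 0.1247], [333, 231])]
hook [(0.55, [0.4925, 0.1987, 0.0068], [322, 264])]
hook_seat [(0.61, [0.4923, 0.1947, 0.0082], [323, 262])]
clamp [(0.95, [0.3812, -0.3691, 0.0165], [430, 180]), (0.92, [0.5193, -0.1825, 0.0161], [372, 195]), (0.75, [0.4758, -0.0035, 0.0207], [359, 224])]
fixed_edge [(0.62, [0.4803, -0.1801, 0.0515], [382, 189]), (0.17, [0.7398, 0.0274, 0.0412], [283, 202])]
sprung_edge [(0.61, [0.4742, -0.0086, 0.0642], [361, 212]), (0.49, [0.3822, -0.3755, 0.0654], [431, 167]), (0.44, [0.5156, -0.17, 0.0866], [372, 179])]
glue [(0.74, [0.7383, 0.026, 0.0412], [283, 202]), (0.47, [0.4656, 0.1861, 0.1173], [332, 233])]
jar [(0.93, [0.4353, 0.4002, 0.0468], [301, 305])]
stone [(0.76, [0.569, -0.4011, 0.0275], [385, 161]), (0.56, [0.4942, 0.2005, 0.0096], [321, 263]), (0.52, [0.5227, -0.1824, 0.013
[... 491 characters left out ...]
0.4836, -0.0149, 0.0066], [332, 237]), (0.66, [0.5268, -0.1986, 0.0074], [398, 220])]
fixed_edge [(0.8, [0.4863, -0.1882, 0.0742], [400, 233]), (0.45, [0.486, 0.1726, 0.0129], [263, 238]), (0.35, [0.5069, -0.1955, 0.0899], [403, 224])]
sprung_edge [(0.66, [0.5063, -0.1942, 0.09], [403, 225]), (0.6, [0.3841, -0.3745, 0.0908], [477, 271]), (0.48, [0.4762, -0.0199, 0.0932], [335, 238])]
glue [(0.54, [0.7374, 0.0158, 0.0592], [319, 142])]
jar [(0.9, [0.4481, 0.3816, 0.0619], [180, 253])]
stone [(0.59, [0.5759, -0.4082, 0.0311], [476, 199])]
[[-9.55105084e-01 -2.96267242e-01  1.89969917e-05]
 [-2.96267242e-01  9.55105084e-01 -7.47657654e-06]
 [-1.59290586e-05 -1.27691026e-05 -1.00000000e+00]] 1.2
```

View pics/side0.png

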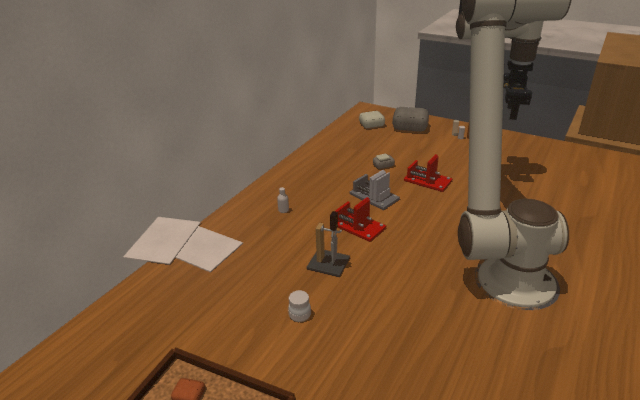

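View pics/top0.png

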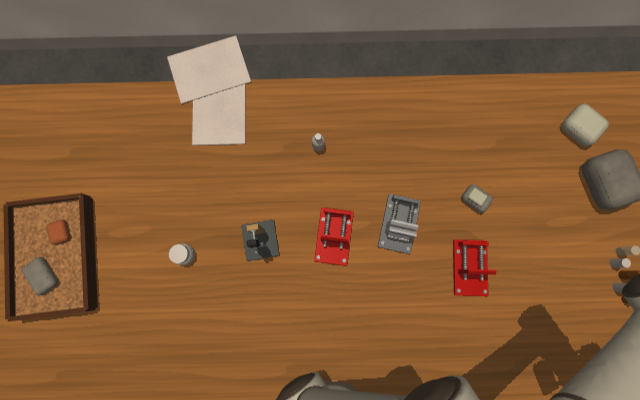

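The side view shows the gauge at (333,235) and the grey clamp at (375,190). The top view has the gauge at (257,240). Three things look like the clamp in the top view: red (335,237), grey (400,224) and red (471,268). The grey one fits, since the base is described as grey and the red ones are look-alikes. I'll confirm in one composite crop.

Run:
```python
from h import *
s=cv2.imread("pics/side0.png");t=cv2.imread("pics/top0.png")
def cr(i,x,y,w=66,h=50):return cv2.resize(i[y:y+h,x:x+w],(396,300),interpolation=cv2.INTER_CUBIC)
cv2.imwrite("pics/c1.png",np.vstack([np.hstack([cr(t,227,215),cr(t,369,195)]),np.hstack([cr(s,300,205,88,67),cr(s,342,160)])]))
```

```text
(no output)
```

View pics/c1.png

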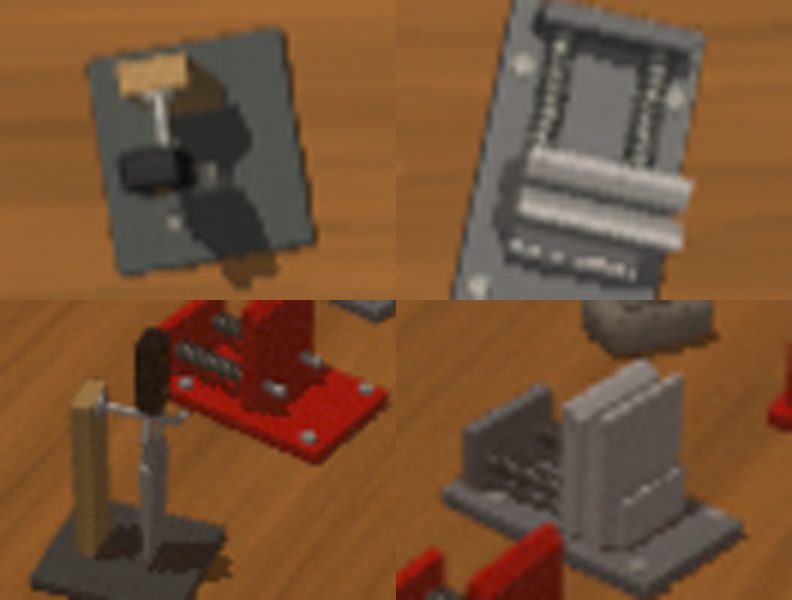

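The crop confirms it: grey clamp with fixed and sprung plates, and the gauge hanging from the peg. Next I'll fit the poses with projected models.

```bash
cat >> h.py <<'E'
def box(x0,x1,y0,y1,z0,z1): return np.array([[a,b,c] for a in(x0,x1) for b in(y0,y1) for c in(z0,z1)],float)
def place(P,x,y,yaw):
    c,s=np.cos(yaw),np.sin(yaw); return np.c_[x+c*P[:,0]-s*P[:,1],y+s*P[:,0]+c*P[:,1],P[:,2]]
def hullmask(cam,W,S=4):
    m=np.zeros((400*S,640*S),np.uint8);q=np.array([proj(cam,w) for w in W])
    cv2.fillConvexPoly(m,cv2.convexHull(np.int32((q+.5)*S)),1);return m
def cen(m):
    M=cv2.moments(m.astype(np.uint8),True);return np.array([M["m10"]/M["m00"],M["m01"]/M["m00"]])
E
python3 - <<'E'
from h import *
from scipy.optimize import least_squares
im={c:cv2.imread(f"pics/{c}0.png") for c in("side","top")}
def comp(m,x0,x1,y0,y1):
    k=np.zeros_like(m);k[y0:y1,x0:x1]=m[y0:y1,x0:x1];n,l,st,ce=cv2.connectedComponentsWithStats(k);i=1+np.argmax(st[1:,4]);return (l==i).astype(np.uint8),st[i],ce[i]
obs={}
for c,r in(("side",(322,345,205,237)),("top",(243,262,236,252))):
    g=im[c].max(2)
    for th in(38,45,52):
        m,st,ce=comp((g<th).astype(np.uint8),*r);print(c,th,st,ce)
        if th==45:obs[c]=ce
B=box(-.008,.008,-.012,.012,.129,.179)
f=lambda p:np.r_[tuple((cen(hullmask(c,place(B,*p,.145)))+.5)/4-.5-obs[c] for c in obs)]
for cs in("both",):
    r=least_squares(f,[.463,.18],diff_step=.004);print("grip",r.x,r.fun)
# hook base
t=im["top"]
hsv=cv2.cvtColor(t,cv2.COLOR_BGR2HSV)
for nm,rg in(("hook",(235,290,212,270)),("clamp",(370,428,186,262))):
    m,st,ce=comp((hsv[...,1]<90).astype(np.uint8),*rg);q=cv2.minAreaRect(cv2.findContours(m,0,1)[0][0]);print(nm,st,ce,q)
    if nm=="hook": print([ray("top",*b,.01).round(4).tolist() for b in cv2.boxPoints(q)])
for l in("clamp","fixed_plate","sprung_plate"):
    for d in trace(l,"top")[:3]:print(l,d["confidence"],cen(d["mask"]),d["mask"].sum())
print(cv2.cvtColor(t,6)[198:246,398:404:2].T)
E
```

```text
side 38 [330 216   7   8  18] [333.16666667 219.55555556]
side 45 [330 212   7  19 107] [333.05607477 220.81308411]
side 52 [330 212   8  19 123] [333.21138211 220.70731707]
top 38 [249 239  11   8  33] [255.96969697 243.51515152]
top 45 [248 236  14  16  69] [256.8115942  242.97101449]
top 52 [247 236  15  16 118] [255.72881356 243.27118644]
grip [0.46538337 0.17312195] [ 1.08869353 -1.70509404 -1.45391522 -0.57378586]
hook [ 242  220   37   41 1067] [260.47797563 241.21649485] ((259.8243103027344, 239.9459228515625), (36.332176208496094, 32.87979507446289), 80.53767395019531)
[[0.5237, 0.2341, 0.01], [0.5365, 0.1453, 0.01], [0.4385, 0.1298, 0.01], [0.426, 0.2176, 0.01]]
clamp [ 378  194   42   60 1842] [399.08577633 223.59609121] ((400.1112060546875, 223.71266174316406), (35.692352294921875, 55.04118728637695), 11.689369201660156)
clamp 0.75 [399.08138759 220.92061374] 1499
clamp 0.65 [470.38535841 266.57244535] 1967
clamp 0.59 [333.74519495 235.64744646] 1821
fixed_plate 0.79 [398.36666667 232.86      ] 300
sprung_plate 0.73 [476.95675676 270.88108108] 185
sprung_plate 0.45 [334.16374269 238.02923977] 171
sprung_plate 0.18 [477.50585938 197.98242188] 512
[[ 99  70  54  58  49  56  59  98  97 103 104 108 114 114 115 114 114 115
  115 115 115 115 146 174 161 136 129 113  84  81 122 138 166 181 131  70
   78  92  96  97 101  85  64  94 108 111 111 111]
 [110  81  48  47  57  65  99 115 116 115 115 114 114 115 115 115 116 116
  116 117 116 116 125 164 175 147 130 129  99  70 117 138 151 172 152  99
   70  87  96  96 137 115  66  63  96 111 111 112]
 [110  86  53  48  54  62  65 100 116 116 115 115 115 114 113 114 113 114
  115 115 116 116 115 147 173 160 136 130 107  77  81 121 138 165 180 131
   71  82  94  97 156 139  80  64  95 110 111 111]]
```

Run:
```python
from h import *
t=cv2.imread("pics/top0.png");V=cv2.cvtColor(t,6).astype(float)
L=[]
for u in range(394,415,2):
    v0=227+(u-404)*.19;vs=np.arange(v0-8,v0+8.01,.1);c=np.array([np.interp(v,range(400),V[:,u]) for v in vs])
    a=vs[:80][c[:80].argmax()];b=vs[80:][c[80:].argmax()];w=lambda p:ray("top",u,p,.095)
    L.append((u,(a+b)/2,b-a))
L=np.array(L);print(L.round(1).tolist())
k=np.polyfit(L[:,0],L[:,1],1);A,B=[ray("top",u,np.polyval(k,u),.095) for u in(392,416)]
d=(A-B);print("clamp yaw",np.degrees(np.arctan2(-d[0],d[1])),"mid",ray("top",404,np.polyval(k,404),.095))
print("ends",[ray("top",*p,.095).round(4).tolist() for p in((391.3,220),(418.4,225.5),(389.7,227.5),(416.8,235.8))])
c=np.array([.4812,.1817]);yaw=np.radians(9.3)
print("post front top mid",ray("top",252.8,230.8,.128),"peg end",ray("top",256,251.7,.1265),"grip top", ray("top",253,242.5,.179))
F=[ray("side",333.2,220.8,z) for z in(.154,)];print("side grip",F)
# overlay on both
for cam,sc,(x0,y0,w,h) in(("top",6,(227,215,66,50)),("side",6,(300,205,66,50))):
    i=cv2.imread(f"pics/{cam}0.png")[y0:y0+h,x0:x0+w];i=cv2.resize(i,None,fx=sc,fy=sc,interpolation=2)
    for x,y,col in((.4645,.1745,(0,255,0)),):
        q=np.array([proj(cam,p) for p in place(box(-.008,.008,-.012,.012,.129,.179),x,y,yaw)])
        cv2.polylines(i,[cv2.convexHull(np.int32((q-[x0,y0]+.5)*sc))],True,col)
        q=np.array([proj(cam,p) for p in place(box(.035,.065,-.015,.015,.128,.1281),x,y,yaw)])
        cv2.polylines(i,[cv2.convexHull(np.int32((q-[x0,y0]+.5)*sc))],True,(255,255,0))
    cv2.imwrite(f"pics/o_{cam}.png",i)
cv2.imwrite("pics/o.png",np.hstack([cv2.imread("pics/o_top.png"),cv2.imread("pics/o_side.png")]))
```

```text
[[394.0, 225.5, 9.0], [396.0, 225.5, 9.1], [398.0, 226.0, 9.9], [400.0, 226.5, 9.1], [402.0, 227.0, 10.0], [404.0, 227.5, 9.0], [406.0, 227.5, 9.1], [408.0, 228.5, 9.0], [410.0, 228.5, 9.0], [412.0, 229.0, 10.0], [414.0, 229.5, 9.0]]
clamp yaw -13.248255555732447 mid [ 0.49841395 -0.196151    0.095     ]
ends [[0.518, -0.1648, 0.095], [0.5023, -0.2331, 0.095], [0.4989, -0.1598, 0.095], [0.4762, -0.2275, 0.095]]
post front top mid [0.49575397 0.18344136 0.128     ] peg end [0.44440343 0.17585724 0.1265    ] grip top [0.46378413 0.17548564 0.179     ]
side grip [array([0.46395904, 0.1812487 , 0.154     ])]
```

View pics/o.png

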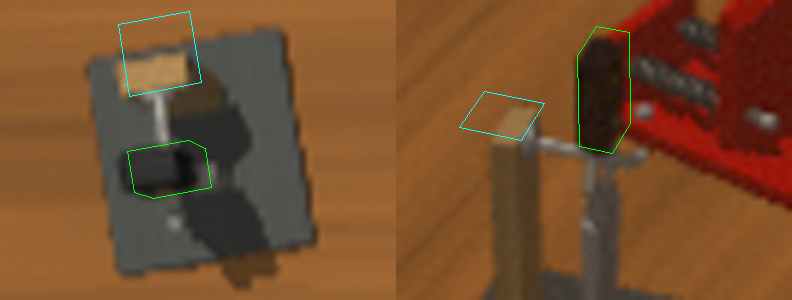

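The overlay shows the grip about 4 mm further in +y than drawn, so I take the gauge at (0.463, 0.178), yaw 9.3°. The clamp slot middle is (0.498, -0.196), yaw about -12.5°. Next I compute the tool deltas.

```bash
cat >> h.py <<'E'
from scipy.spatial.transform import Rotation as Ro
def to(x,y,z,ydeg,p=None,R=None):
    """deltas from commanded pose (default measured) to TCP x,y,z pointing down, tool y axis at ydeg"""
    s=sense();R=np.array(s["ee_rot"]) if R is None else R;p=np.array(s["tcp_pos"]) if p is None else p
    a=np.radians(ydeg);Y=np.array([np.cos(a),np.sin(a),0]);Z=np.array([0,0,-1.]);T=np.c_[np.cross(Y,Z),Y,Z]
    print((1000*R.T@(np.array([x,y,z])-p)).round(1).tolist(),Ro.from_matrix(R.T@T).as_rotvec().round(4).tolist())
E
python3 - <<'E'
from h import *
to(.185,-.597,.33,107.2);to(.45,-.25,.33,150);to(.463,.178,.30,189.3)
E
```

```text
[0.2, -0.0, -146.3] [0.0001, 0.0, 0.0006]
[-355.7, 252.9, -146.2] [0.0001, 0.0, -0.7464]
[-494.9, 657.8, -116.2] [0.0, 0.0001, -1.4324]
```

Emit:
{"fn": "servo_tool", "kwargs": {"deltas": [{"tz": -42, "claw": 87}, {"tz": -83, "claw": 87}, {"tz": -125, "claw": 87}, {"tx": -30, "ty": 21, "tz": -146, "az": -0.1, "claw": 87}, {"tx": -60, "ty": 42, "tz": -146, "az": -0.2, "claw": 87}, {"tx": -90, "ty": 63, "tz": -146, "az": -0.3, "claw": 87}, {"tx": -120, "ty": 85, "tz": -146, "az": -0.4, "claw": 87}, {"tx": -150, "ty": 107, "tz": -146, "az": -0.5, "claw": 87}, {"tx": -180, "ty": 128, "tz": -146, "az": -0.6, "claw": 87}, {"tx": -210, "ty": 150, "tz": -146, "az": -0.7, "claw": 87}, {"tx": -240, "ty": 171, "tz": -146, "az": -0.746, "claw": 87}, {"tx": -270, "ty": 192, "tz": -146, "az": -0.746, "claw": 87}]}}

```text
schema error: expected keys tx, ty, tz, ax, ay, az, claw
```

Run:
```python
from h import *
s=sense();print(s["tcp_pos"],s["wrist_force"]);to(.463,.178,.30,189.3)
```

```text
[ 0.18518517 -0.59688443  0.18373381] [-0.1372783   0.16794201  0.28181526]
[-494.9, 657.8, -116.2] [0.0, 0.0001, -1.4324]
```

Emit:
{"fn": "servo_tool", "kwargs": {"deltas": [{"tx": 0, "ty": 0, "tz": -42, "ax": 0, "ay": 0, "az": 0, "claw": 87}, {"tx": 0, "ty": 0, "tz": -83, "ax": 0, "ay": 0, "az": 0, "claw": 87}, {"tx": 0, "ty": 0, "tz": -125, "ax": 0, "ay": 0, "az": 0, "claw": 87}, {"tx": -30, "ty": 21, "tz": -146, "ax": 0, "ay": 0, "az": -0.1, "claw": 87}, {"tx": -60, "ty": 42, "tz": -146, "ax": 0, "ay": 0, "az": -0.2, "claw": 87}, {"tx": -90, "ty": 63, "tz": -146, "ax": 0, "ay": 0, "az": -0.3, "claw": 87}, {"tx": -120, "ty": 85, "tz": -146, "ax": 0, "ay": 0, "az": -0.4, "claw": 87}, {"tx": -150, "ty": 107, "tz": -146, "ax": 0, "ay": 0, "az": -0.5, "claw": 87}, {"tx": -180, "ty": 128, "tz": -146, "ax": 0, "ay": 0, "az": -0.6, "claw": 87}, {"tx": -210, "ty": 150, "tz": -146, "ax": 0, "ay": 0, "az": -0.7, "claw": 87}, {"tx": -240, "ty": 171, "tz": -146, "ax": 0, "ay": 0, "az": -0.746, "claw": 87}, {"tx": -270, "ty": 192, "tz": -146, "ax": 0, "ay": 0, "az": -0.746, "claw": 87}]}}

```text
time_s: 2.35
tcp_pos: [0.3869, -0.3319, 0.3301]
ee_rot: [[-0.499, -0.867, 0.001], [-0.867, 0.499, -0.0], [-0.0, -0.001, -1.0]]
wrist_force: [-0.1, 0.2, 0.8]
gripper_width: 1.005
gripper_force: 0.0
```

Run:
```python
from h import *
s=sense();print(s["tcp_pos"],s["wrist_force"]);to(.463,.178,.30,189.3)
```

```text
[ 0.38689165 -0.33188912  0.33013299] [-0.10660919  0.18782282  0.80406609]
[-479.9, 188.4, 30.0] [-0.0009, -0.0002, -0.6846]
```

Emit:
{"fn": "servo_tool", "kwargs": {"deltas": [{"tx": -36, "ty": 14, "tz": 0, "ax": 0, "ay": 0, "az": -0.06, "claw": 87}, {"tx": -73, "ty": 29, "tz": 0, "ax": 0, "ay": 0, "az": -0.12, "claw": 87}, {"tx": -110, "ty": 43, "tz": 0, "ax": 0, "ay": 0, "az": -0.18, "claw": 87}, {"tx": -147, "ty": 58, "tz": 0, "ax": 0, "ay": 0, "az": -0.24, "claw": 87}, {"tx": -184, "ty": 72, "tz": 0, "ax": 0, "ay": 0, "az": -0.3, "claw": 87}, {"tx": -221, "ty": 87, "tz": 0, "ax": 0, "ay": 0, "az": -0.36, "claw": 87}, {"tx": -258, "ty": 101, "tz": 0, "ax": 0, "ay": 0, "az": -0.42, "claw": 87}, {"tx": -295, "ty": 116, "tz": 0, "ax": 0, "ay": 0, "az": -0.48, "claw": 87}, {"tx": -332, "ty": 130, "tz": 0, "ax": 0, "ay": 0, "az": -0.54, "claw": 87}, {"tx": -369, "ty": 145, "tz": 0, "ax": 0, "ay": 0, "az": -0.6, "claw": 87}, {"tx": -406, "ty": 160, "tz": 0, "ax": 0, "ay": 0, "az": -0.66, "claw": 87}, {"tx": -443, "ty": 174, "tz": 0, "ax": 0, "ay": 0, "az": -0.685, "claw": 87}]}}

```text
time_s: 3.35
tcp_pos: [0.4568, 0.1391, 0.3303]
ee_rot: [[0.163, -0.987, 0.001], [-0.987, -0.163, 0.001], [-0.001, -0.001, -1.0]]
wrist_force: [1.4, -1.0, -0.3]
gripper_width: 0.997
gripper_force: 0.0
```

Emit:
{"fn": "servo_tool", "kwargs": {"deltas": [{"tx": 0, "ty": 0, "tz": 0, "ax": 0, "ay": 0, "az": 0, "claw": 87}, {"tx": 0, "ty": 0, "tz": 0, "ax": 0, "ay": 0, "az": 0, "claw": 87}]}}

```text
time_s: 3.52
tcp_pos: [0.4571, 0.1388, 0.3292]
ee_rot: [[0.164, -0.987, -0.001], [-0.987, -0.164, -0.001], [0.001, 0.001, -1.0]]
wrist_force: [-0.4, -0.5, -1.0]
gripper_width: 1.001
gripper_force: 0.0
```

Run:
```python
from h import *
s=sense();print(s["tcp_pos"],s["wrist_force"]);to(.463,.178,.20,189.3)
cv2.imwrite("pics/s1.png",capture("side"));cv2.imwrite("pics/t1.png",capture("top"))
```

```text
[0.45707036 0.13882011 0.3291785 ] [-0.40035785 -0.48197679 -0.96549262]
[-37.7, -12.4, 129.1] [0.0012, -0.0005, 0.002]
```

Emit:
{"fn": "servo_tool", "kwargs": {"deltas": [{"tx": -38, "ty": -12, "tz": 10, "ax": 0, "ay": 0, "az": 0, "claw": 87}, {"tx": -38, "ty": -12, "tz": 50, "ax": 0, "ay": 0, "az": 0, "claw": 87}, {"tx": -38, "ty": -12, "tz": 85, "ax": 0, "ay": 0, "az": 0, "claw": 87}, {"tx": -38, "ty": -12, "tz": 115, "ax": 0, "ay": 0, "az": 0, "claw": 87}, {"tx": -38, "ty": -12, "tz": 140, "ax": 0, "ay": 0, "az": 0, "claw": 87}, {"tx": -38, "ty": -12, "tz": 160, "ax": 0, "ay": 0, "az": 0, "claw": 87}, {"tx": -38, "ty": -12, "tz": 175, "ax": 0, "ay": 0, "az": 0, "claw": 87}, {"tx": -38, "ty": -12, "tz": 185, "ax": 0, "ay": 0, "az": 0, "claw": 87}, {"tx": -38, "ty": -12, "tz": 191, "ax": 0, "ay": 0, "az": 0, "claw": 87}, {"tx": -38, "ty": -12, "tz": 191, "ax": 0, "ay": 0, "az": 0, "claw": 87}, {"tx": -38, "ty": -12, "tz": 191, "ax": 0, "ay": 0, "az": 0, "claw": 87}]}}

```text
time_s: 4.53
tcp_pos: [0.4636, 0.1763, 0.1396]
ee_rot: [[0.16, -0.987, 0.001], [-0.987, -0.16, 0.001], [-0.0, -0.001, -1.0]]
wrist_force: [0.3, 0.7, 1.4]
gripper_width: 1.0
gripper_force: 0.0
```

Run:
```python
from h import *
to(.463,.178,.137,189.3)
s=capture("side");t=capture("top")
cr=lambda i,x,y:cv2.resize(i[y:y+80,x:x+80],(400,400),interpolation=2)
cv2.imwrite("pics/g1.png",np.hstack([cr(s,295,180),cr(t,215,200)]))
```

```text
[-1.8, 0.3, 2.6] [-0.0014, 0.0004, -0.002]
```

View pics/g1.png

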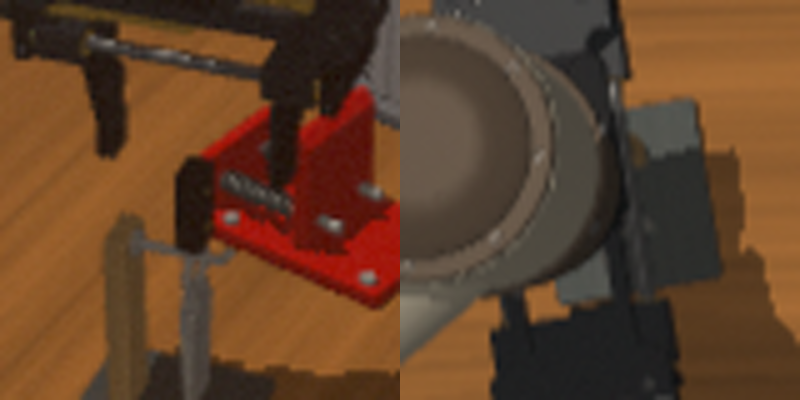

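The fingers straddle the grip along the right line, with tips at side pixels (317,211) and (352,218), which looks rather high. I'll check that against the projection.

Run:
```python
from h import *
s=sense();p=np.array(s["tcp_pos"]);R=np.array(s["ee_rot"])
print("tcp",proj("side",p),"tips",[proj("side",p+R@[0,k,0]).round(1).tolist() for k in(.0435,-.0435,.0585,-.0585)])
print("grip ctr",proj("side",[.463,.178,.154]),"grip bottom",proj("side",[.463,.178,.129]),"eye",proj("side",[.463,.178,.113]))
print("peg end",proj("side",[.463-.0226,.178-.0037,.1265]))
print(rec("gauge_grip","side"),rec("gauge","side"))
```

```text
tcp [334.13120769 224.22131602] tips [[349.4, 227.4], [319.2, 221.1], [354.7, 228.5], [314.1, 220.1]]
grip ctr [334.10018183 220.28089401] grip bottom [334.20352529 227.80321915] eye [334.26862564 232.54184481]
peg end [342.18663153 230.18818359]
[(0.79, [0.462, 0.192, 0.1223], [332, 233]), (0.61, [0.5109, -0.1743, 0.0826], [373, 180])] [(0.86, [0.4616, 0.1935, 0.1205], [332, 233])]
```

Run:
```python
from h import *
print("base",proj("side",[0,0,0]),proj("top",[0,0,0]))
p0=np.array([.185,-.597,.184]);Y=np.array([-.296,.955,0])
print("start tip",proj("side",p0),proj("side",p0+.045*Y),proj("side",p0-.045*Y),"top",proj("top",p0))
s=sense();p=np.array(s["tcp_pos"]);R=np.array(s["ee_rot"])
print("body top-view",[proj("top",p+R@[a,b,-.1]).round(1).tolist() for a in(-.0375,.0375) for b in(-.095,.095)])
S=capture("side")
i=cv2.imread("pics/side0.png")[60:140,475:555];j=cv2.imread("pics/s1.png")[110:230,290:410]
def mk(im,pts,x0,y0,sc):
    im=cv2.resize(im,None,fx=sc,fy=sc,interpolation=2)
    for q in pts: cv2.circle(im,tuple(int(v) for v in (proj("side",q)-[x0,y0]+.5)*sc),3,(0,255,0),1)
    return im
q=np.array([.457,.1388,.329])
a=mk(i,[p0,p0+.0435*Y,p0-.0435*Y,p0+[0,0,.07]],475,60,5)
b=mk(S[170:250,295:375],[p,p+R@[0,.0435,0],p-R@[0,.0435,0],p+[0,0,.07],[.463,.178,.179]],295,170,5)
cv2.imwrite("pics/d.png",np.hstack([a,b]))
```

```text
base [516.26514587 280.20180389] [331.29277369 425.02488909]
start tip [509.67218934 122.89532241] [510.70675404 128.24280617] [508.67957155 117.76465491] top [597.51119621 358.91299652]
body top-view [[225.0, 202.3], [238.3, 287.4], [258.2, 196.2], [272.4, 281.0]]
```

View pics/d.png

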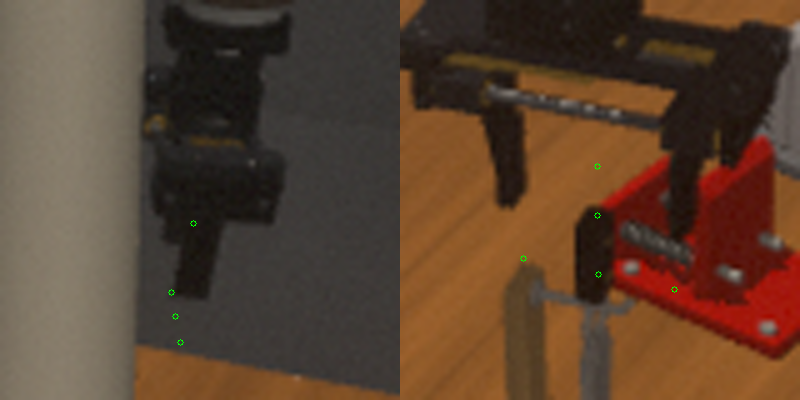

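The visible fingertips look about 37 mm higher than the stated TCP. I'll narrow the fingers partway, with no contact, to see if the tips drop as they close.

Emit:
{"fn": "servo_tool", "kwargs": {"deltas": [{"tx": 0, "ty": 0, "tz": 0, "ax": 0, "ay": 0, "az": 0, "claw": 32}, {"tx": 0, "ty": 0, "tz": 0, "ax": 0, "ay": 0, "az": 0, "claw": 32}, {"tx": 0, "ty": 0, "tz": 0, "ax": 0, "ay": 0, "az": 0, "claw": 32}, {"tx": 0, "ty": 0, "tz": 0, "ax": 0, "ay": 0, "az": 0, "claw": 32}, {"tx": 0, "ty": 0, "tz": 0, "ax": 0, "ay": 0, "az": 0, "claw": 32}, {"tx": 0, "ty": 0, "tz": 0, "ax": 0, "ay": 0, "az": 0, "claw": 32}, {"tx": 0, "ty": 0, "tz": 0, "ax": 0, "ay": 0, "az": 0, "claw": 32}, {"tx": 0, "ty": 0, "tz": 0, "ax": 0, "ay": 0, "az": 0, "claw": 32}]}}

```text
time_s: 5.45
tcp_pos: [0.4629, 0.1765, 0.1387]
ee_rot: [[0.16, -0.987, -0.0], [-0.987, -0.16, -0.0], [0.0, 0.0, -1.0]]
wrist_force: [-0.4, -0.8, -0.2]
gripper_width: 0.482
gripper_force: 0.0
```

Run:
```python
from h import *
s=sense();p=np.array(s["tcp_pos"]);R=np.array(s["ee_rot"]);print(p,s["wrist_force"],s["gripper_width"],s["gripper_force"])
S=capture("side");x0,y0=295,170
im=cv2.resize(S[y0:y0+80,x0:x0+80],None,fx=6,fy=6,interpolation=2)
for q in(p,p+R@[0,.016,0],p-R@[0,.016,0]):cv2.circle(im,tuple(int(v) for v in (proj("side",q)-[x0,y0]+.5)*6),3,(0,255,0),1)
cv2.imwrite("pics/e.png",im)
```

```text
[0.46292206 0.17652327 0.13871333] [-0.36320027 -0.83364109 -0.18598843] 0.4817874195439526 0.0
```

View pics/e.png

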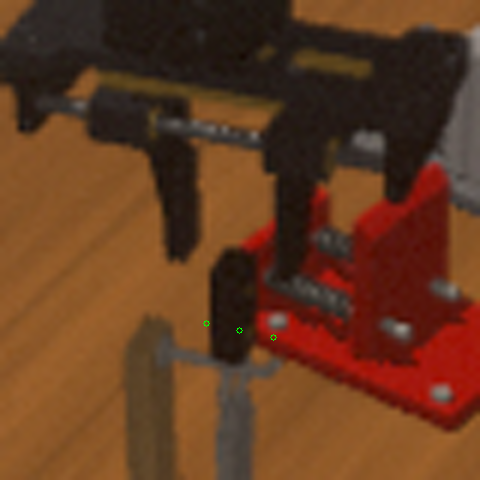

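The tips stay at about z ≈ 0.176 by sight, while the stated TCP is 0.139, so the picture and the report disagree by about 37 mm in height. I'll check by contact: open to 76 mm so one finger is over the 128 mm post, then descend in small, force-checked steps.

Emit:
{"fn": "servo_tool", "kwargs": {"deltas": [{"tx": 0, "ty": 0, "tz": 0, "ax": 0, "ay": 0, "az": 0, "claw": 76}, {"tx": 0, "ty": 0, "tz": 0, "ax": 0, "ay": 0, "az": 0, "claw": 76}, {"tx": 0, "ty": 0, "tz": 0, "ax": 0, "ay": 0, "az": 0, "claw": 76}, {"tx": 0, "ty": 0, "tz": 0, "ax": 0, "ay": 0, "az": 0, "claw": 76}, {"tx": 0, "ty": 0, "tz": 2, "ax": 0, "ay": 0, "az": 0, "claw": 76}, {"tx": 0, "ty": 0, "tz": 4, "ax": 0, "ay": 0, "az": 0, "claw": 76}, {"tx": 0, "ty": 0, "tz": 6, "ax": 0, "ay": 0, "az": 0, "claw": 76}, {"tx": 0, "ty": 0, "tz": 8, "ax": 0, "ay": 0, "az": 0, "claw": 76}, {"tx": 0, "ty": 0, "tz": 8, "ax": 0, "ay": 0, "az": 0, "claw": 76}]}}

```text
time_s: 6.25
tcp_pos: [0.4626, 0.1763, 0.1301]
ee_rot: [[0.16, -0.987, -0.001], [-0.987, -0.16, -0.001], [0.0, 0.001, -1.0]]
wrist_force: [-0.4, 0.1, -1.1]
gripper_width: 0.869
gripper_force: 0.0
```

Emit:
{"fn": "servo_tool", "kwargs": {"deltas": [{"tx": 0, "ty": 0, "tz": 2, "ax": 0, "ay": 0, "az": 0, "claw": 76}, {"tx": 0, "ty": 0, "tz": 3, "ax": 0, "ay": 0, "az": 0, "claw": 76}, {"tx": 0, "ty": 0, "tz": 3, "ax": 0, "ay": 0, "az": 0, "claw": 76}]}}

```text
time_s: 6.5
tcp_pos: [0.4628, 0.1764, 0.1275]
ee_rot: [[0.16, -0.987, -0.0], [-0.987, -0.16, -0.0], [0.0, 0.0, -1.0]]
wrist_force: [0.5, 0.6, -0.4]
gripper_width: 0.871
gripper_force: 0.0
```

Emit:
{"fn": "servo_tool", "kwargs": {"deltas": [{"tx": 0, "ty": 0, "tz": 2, "ax": 0, "ay": 0, "az": 0, "claw": 76}, {"tx": 0, "ty": 0, "tz": 3, "ax": 0, "ay": 0, "az": 0, "claw": 76}, {"tx": 0, "ty": 0, "tz": 3, "ax": 0, "ay": 0, "az": 0, "claw": 76}]}}

```text
time_s: 6.75
tcp_pos: [0.4628, 0.1764, 0.1245]
ee_rot: [[0.16, -0.987, -0.0], [-0.987, -0.16, -0.0], [0.0, 0.001, -1.0]]
wrist_force: [-0.4, 0.4, 0.3]
gripper_width: 0.878
gripper_force: 0.0
```

No contact at 0.1245, so the picture seems right. I'll continue carefully.

Emit:
{"fn": "servo_tool", "kwargs": {"deltas": [{"tx": 0, "ty": 0, "tz": 2, "ax": 0, "ay": 0, "az": 0, "claw": 76}, {"tx": 0, "ty": 0, "tz": 4, "ax": 0, "ay": 0, "az": 0, "claw": 76}, {"tx": 0, "ty": 0, "tz": 4, "ax": 0, "ay": 0, "az": 0, "claw": 76}]}}

```text
time_s: 7.0
tcp_pos: [0.4626, 0.1763, 0.1202]
ee_rot: [[0.16, -0.987, -0.001], [-0.987, -0.16, -0.0], [0.0, 0.001, -1.0]]
wrist_force: [0.3, 0.1, -0.7]
gripper_width: 0.874
gripper_force: 0.0
```

Emit:
{"fn": "servo_tool", "kwargs": {"deltas": [{"tx": 0, "ty": 0, "tz": 2, "ax": 0, "ay": 0, "az": 0, "claw": 76}, {"tx": 0, "ty": 0, "tz": 4, "ax": 0, "ay": 0, "az": 0, "claw": 76}, {"tx": 0, "ty": 0, "tz": 4, "ax": 0, "ay": 0, "az": 0, "claw": 76}]}}

```text
time_s: 7.25
tcp_pos: [0.4626, 0.1764, 0.1163]
ee_rot: [[0.16, -0.987, -0.001], [-0.987, -0.16, -0.0], [0.0, 0.001, -1.0]]
wrist_force: [0.4, -0.8, 0.3]
gripper_width: 0.876
gripper_force: 0.0
```

Emit:
{"fn": "servo_tool", "kwargs": {"deltas": [{"tx": 0, "ty": 0, "tz": 2, "ax": 0, "ay": 0, "az": 0, "claw": 76}, {"tx": 0, "ty": 0, "tz": 4, "ax": 0, "ay": 0, "az": 0, "claw": 76}, {"tx": 0, "ty": 0, "tz": 4, "ax": 0, "ay": 0, "az": 0, "claw": 76}]}}

```text
time_s: 7.5
tcp_pos: [0.4627, 0.1763, 0.1123]
ee_rot: [[0.16, -0.987, -0.001], [-0.987, -0.16, -0.0], [0.0, 0.001, -1.0]]
wrist_force: [0.4, -0.5, 0.6]
gripper_width: 0.876
gripper_force: 0.0
```

Run:
```python
from h import *
s=sense();p=np.array(s["tcp_pos"]);R=np.array(s["ee_rot"]);print(p,s["wrist_force"],s["gripper_width"])
S=capture("side");x0,y0=295,170
im=cv2.resize(S[y0:y0+80,x0:x0+80],None,fx=6,fy=6,interpolation=2)
for q in(p,p+R@[0,0,-.037],[.463,.178,.179],[.463,.178,.129]):cv2.circle(im,tuple(int(v) for v in (proj("side",q)-[x0,y0]+.5)*6),3,(0,255,0),1)
cv2.imwrite("pics/f.png",im)
```

```text
[0.46266075 0.176345   0.1122593 ] [ 0.42678592 -0.48151105  0.64643145] 0.8762387016842484
```

View pics/f.png

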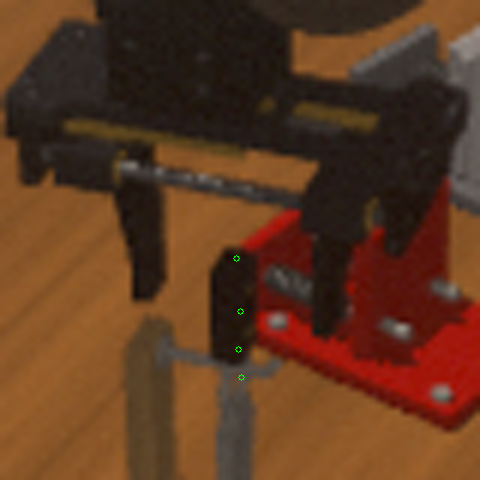

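The tips are now at about z = 0.148, matching a 37 mm offset (mid-tips at crop (236,315), predicted (240,311)). I'll go 11 mm lower and close.

Emit:
{"fn": "servo_tool", "kwargs": {"deltas": [{"tx": -1, "ty": 0, "tz": 3, "ax": 0, "ay": 0, "az": 0, "claw": 76}, {"tx": -1, "ty": 0, "tz": 6, "ax": 0, "ay": 0, "az": 0, "claw": 76}, {"tx": -1, "ty": 0, "tz": 9, "ax": 0, "ay": 0, "az": 0, "claw": 70}, {"tx": -1, "ty": 0, "tz": 10, "ax": 0, "ay": 0, "az": 0, "claw": 60}, {"tx": -1, "ty": 0, "tz": 10, "ax": 0, "ay": 0, "az": 0, "claw": 50}, {"tx": -1, "ty": 0, "tz": 10, "ax": 0, "ay": 0, "az": 0, "claw": 40}, {"tx": -1, "ty": 0, "tz": 10, "ax": 0, "ay": 0, "az": 0, "claw": 30}, {"tx": -1, "ty": 0, "tz": 10, "ax": 0, "ay": 0, "az": 0, "claw": 25}, {"tx": -1, "ty": 0, "tz": 10, "ax": 0, "ay": 0, "az": 0, "claw": 20}, {"tx": -1, "ty": 0, "tz": 10, "ax": 0, "ay": 0, "az": 0, "claw": 10}, {"tx": -1, "ty": 0, "tz": 10, "ax": 0, "ay": 0, "az": 0, "claw": 0}, {"tx": -1, "ty": 0, "tz": 10, "ax": 0, "ay": 0, "az": 0, "claw": 0}]}}

```text
time_s: 8.55
tcp_pos: [0.4628, 0.1775, 0.1028]
ee_rot: [[0.16, -0.987, 0.0], [-0.987, -0.16, 0.0], [-0.0, -0.0, -1.0]]
wrist_force: [-0.2, 0.5, -0.1]
gripper_width: 0.205
gripper_force: 0.0
```

Emit:
{"fn": "servo_tool", "kwargs": {"deltas": [{"tx": 0, "ty": 0, "tz": 0, "ax": 0, "ay": 0, "az": 0, "claw": 0}, {"tx": 0, "ty": 0, "tz": 0, "ax": 0, "ay": 0, "az": 0, "claw": 0}, {"tx": 0, "ty": 0, "tz": 0, "ax": 0, "ay": 0, "az": 0, "claw": 0}, {"tx": 0, "ty": 0, "tz": 0, "ax": 0, "ay": 0, "az": 0, "claw": 0}]}}

```text
time_s: 8.88
tcp_pos: [0.4629, 0.1776, 0.1028]
ee_rot: [[0.16, -0.987, 0.0], [-0.987, -0.16, 0.0], [-0.0, -0.0, -1.0]]
wrist_force: [0.1, -0.2, -0.1]
gripper_width: 0.177
gripper_force: 30.0
```

Emit:
{"fn": "servo_tool", "kwargs": {"deltas": [{"tx": 0, "ty": 0, "tz": -3, "ax": 0, "ay": 0, "az": 0, "claw": 0}, {"tx": 0, "ty": 0, "tz": -6, "ax": 0, "ay": 0, "az": 0, "claw": 0}, {"tx": 0, "ty": 0, "tz": -9, "ax": 0, "ay": 0, "az": 0, "claw": 0}, {"tx": 0, "ty": 0, "tz": -10.5, "ax": 0, "ay": 0, "az": 0, "claw": 0}, {"tx": 0, "ty": 0, "tz": -10.5, "ax": 0, "ay": 0, "az": 0, "claw": 0}]}}

```text
time_s: 9.3
tcp_pos: [0.463, 0.1777, 0.1137]
ee_rot: [[0.16, -0.987, 0.001], [-0.987, -0.16, 0.001], [-0.0, -0.001, -1.0]]
wrist_force: [-0.1, -0.1, -0.6]
gripper_width: 0.182
gripper_force: 30.0
```

Emit:
{"fn": "servo_tool", "kwargs": {"deltas": [{"tx": 0, "ty": 5, "tz": 0, "ax": 0, "ay": 0, "az": 0, "claw": 0}, {"tx": 0, "ty": 12, "tz": 0, "ax": 0, "ay": 0, "az": 0, "claw": 0}, {"tx": 0, "ty": 19, "tz": 0, "ax": 0, "ay": 0, "az": 0, "claw": 0}, {"tx": 0, "ty": 26, "tz": 0, "ax": 0, "ay": 0, "az": 0, "claw": 0}, {"tx": 0, "ty": 33, "tz": 0, "ax": 0, "ay": 0, "az": 0, "claw": 0}, {"tx": 0, "ty": 40, "tz": 0, "ax": 0, "ay": 0, "az": 0, "claw": 0}, {"tx": 0, "ty": 47, "tz": 0, "ax": 0, "ay": 0, "az": 0, "claw": 0}, {"tx": 0, "ty": 52, "tz": 0, "ax": 0, "ay": 0, "az": 0, "claw": 0}, {"tx": 0, "ty": 52, "tz": 0, "ax": 0, "ay": 0, "az": 0, "claw": 0}, {"tx": 0, "ty": 52, "tz": 0, "ax": 0, "ay": 0, "az": 0, "claw": 0}]}}

```text
time_s: 10.13
tcp_pos: [0.4114, 0.1693, 0.1135]
ee_rot: [[0.161, -0.987, 0.001], [-0.987, -0.161, 0.0], [-0.0, -0.001, -1.0]]
wrist_force: [1.1, 0.8, -1.4]
gripper_width: 0.178
gripper_force: 30.0
```

Run:
```python
from h import *
s=sense();p=np.array(s["tcp_pos"]);R=np.array(s["ee_rot"]);print(p,s["wrist_force"],s["gripper_width"])
to(p[0],p[1],.25,189.3);to(.46,0,.25,178);to(.498,-.196,.25,167.5)
S=capture("side");T=capture("top")
cr=lambda i,x,y:cv2.resize(i[y:y+80,x:x+80],(400,400),interpolation=2)
cv2.imwrite("pics/l.png",np.hstack([cr(S,300,180),cr(T,220,200)]))
```

```text
[0.41140968 0.16930441 0.1134821 ] [ 1.07774157  0.81892025 -1.40420961] 0.17796011423994984
[-0.0, -0.1, -136.5] [-0.0006, 0.0002, -0.0007]
[174.9, -20.8, -136.5] [-0.0006, 0.0003, 0.1965]
[374.4, -26.8, -136.6] [-0.0006, 0.0004, 0.3797]
```

View pics/l.png

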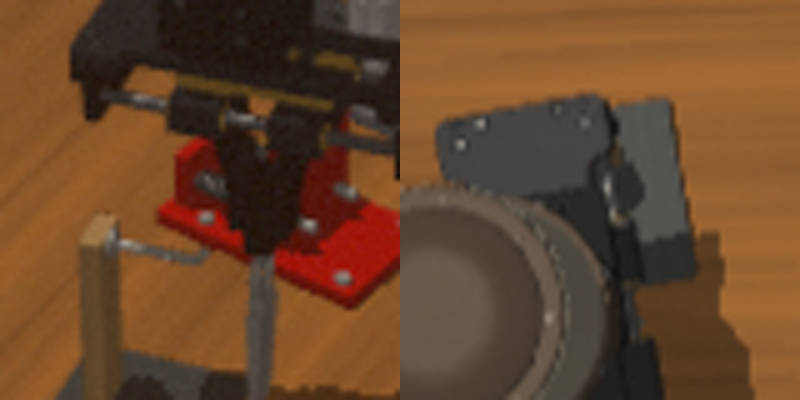

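The gauge is held and off the hook: blade at side crop (262,300), bare peg at (150,245). Tip is about TCP z − 0.083. Next, up and over to above the clamp.

Emit:
{"fn": "servo_tool", "kwargs": {"deltas": [{"tx": 0, "ty": 0, "tz": -35, "ax": 0, "ay": 0, "az": 0, "claw": 0}, {"tx": 0, "ty": 0, "tz": -70, "ax": 0, "ay": 0, "az": 0, "claw": 0}, {"tx": 10, "ty": 0, "tz": -105, "ax": 0, "ay": 0, "az": 0.02, "claw": 0}, {"tx": 40, "ty": -4, "tz": -130, "ax": 0, "ay": 0, "az": 0.05, "claw": 0}, {"tx": 75, "ty": -8, "tz": -137, "ax": 0, "ay": 0, "az": 0.08, "claw": 0}, {"tx": 110, "ty": -12, "tz": -137, "ax": 0, "ay": 0, "az": 0.12, "claw": 0}, {"tx": 145, "ty": -17, "tz": -137, "ax": 0, "ay": 0, "az": 0.16, "claw": 0}, {"tx": 180, "ty": -20, "tz": -137, "ax": 0, "ay": 0, "az": 0.2, "claw": 0}, {"tx": 215, "ty": -22, "tz": -137, "ax": 0, "ay": 0, "az": 0.24, "claw": 0}, {"tx": 250, "ty": -24, "tz": -137, "ax": 0, "ay": 0, "az": 0.28, "claw": 0}, {"tx": 285, "ty": -25, "tz": -137, "ax": 0, "ay": 0, "az": 0.32, "claw": 0}, {"tx": 320, "ty": -26, "tz": -137, "ax": 0, "ay": 0, "az": 0.36, "claw": 0}]}}

```text
time_s: 11.23
tcp_pos: [0.4887, -0.1445, 0.2501]
ee_rot: [[-0.2, -0.98, -0.0], [-0.98, 0.2, 0.0], [-0.0, 0.0, -1.0]]
wrist_force: [0.9, 1.0, -1.7]
gripper_width: 0.181
gripper_force: 30.0
```

Emit:
{"fn": "servo_tool", "kwargs": {"deltas": [{"tx": 25, "ty": 0, "tz": 0, "ax": 0, "ay": 0, "az": 0.02, "claw": 0}, {"tx": 45, "ty": 0, "tz": 0, "ax": 0, "ay": 0, "az": 0.02, "claw": 0}, {"tx": 52, "ty": 0, "tz": 0, "ax": 0, "ay": 0, "az": 0.02, "claw": 0}, {"tx": 52, "ty": 0, "tz": 0, "ax": 0, "ay": 0, "az": 0.02, "claw": 0}, {"tx": 52, "ty": 0, "tz": 0, "ax": 0, "ay": 0, "az": 0.02, "claw": 0}]}}

```text
time_s: 11.65
tcp_pos: [0.4782, -0.1934, 0.25]
ee_rot: [[-0.218, -0.976, -0.0], [-0.976, 0.218, 0.0], [-0.0, 0.0, -1.0]]
wrist_force: [0.4, 1.1, -1.3]
gripper_width: 0.181
gripper_force: 30.0
```

Run:
```python
from h import *
s=sense();p=np.array(s["tcp_pos"]);print(p,s["wrist_force"])
to(.498,-.196,.21,167.5)
S=capture("side");T=capture("top");cv2.imwrite("pics/s3.png",S);cv2.imwrite("pics/t3.png",T)
for c in("side","top"):print(c,[(l,rec(l,c)) for l in("gauge","gauge_eye","fixed_edge","sprung_edge")])
print("pred tip/eye",proj("side",[p[0],p[1],p[2]-.083]),proj("side",[p[0],p[1],p[2]+.01]),"slot",proj("side",[.498,-.196,.095]))
for d in trace("gauge","side")[:1]:
    m=d["mask"].astype(np.uint8);print(d["confidence"],cv2.boundingRect(m));
    for v in range(cv2.boundingRect(m)[1],sum(cv2.boundingRect(m)[1::2]),3):
        u=np.where(m[v])[0];print(v,u.min() if len(u) else 0,u.max() if len(u) else 0,end="; ")
```

```text
[ 0.47823957 -0.19340269  0.25001958] [ 0.43203838  1.10695558 -1.31921046]
[-1.8, -19.9, 40.0] [0.0003, 0.0003, -0.0016]
side [('gauge', [(0.78, [0.4795, -0.1807, 0.2374], [385, 139])]), ('gauge_eye', [(0.52, [0.4789, -0.1836, 0.2427], [386, 137])]), ('fixed_edge', [(0.66, [0.4809, -0.1816, 0.0541], [382, 188])]), ('sprung_edge', [(0.61, [0.47, -0.0089, 0.0618], [362, 213]), (0.53, [0.5152, -0.167, 0.0855], [371, 180]), (0.49, [0.3829, -0.3695, 0.0668], [431, 167])])]
top [('gauge', []), ('gauge_eye', []), ('fixed_edge', [(0.59, [0.4796, -0.1973, 0.0459], [401, 236]), (0.4, [0.4832, 0.1781, 0.0096], [261, 239])]), ('sprung_edge', [(0.66, [0.3849, -0.3742, 0.0933], [477, 271]), (0.56, [0.48, 0.0021, 0.0918], [326, 237])])]
pred tip/eye [385.96962012 156.84081098] [387.25304607 130.53125336] slot [379.8811619 174.3868934]
0.8 (383, 110, 8, 48)
110 386 388; 113 384 389; 116 384 388; 119 384 388; 122 384 387; 125 385 388; 128 0 0; 131 0 0; 134 385 389; 137 384 389; 140 383 389; 143 383 389; 146 383 390; 149 383 389; 152 383 389; 155 383 388;
```

Run:
```python
from h import *
for cam in("side","top"):
    V=cv2.cvtColor(cv2.imread(f"pics/{cam}0.png"),6).astype(np.float32)
    xs=np.arange(-.030,.031,.002);print(cam,(xs*1000).astype(int).tolist())
    for y in(-.02,-.01,0,.01,.02):
        q=np.array([proj(cam,w) for w in place(np.c_[xs,0*xs+y,0*xs+.095],.4984,-.1961,np.radians(-12.5))],np.float32)
        print(y,cv2.remap(V,q[:,0:1],q[:,1:],1).ravel().astype(int).tolist())
```

```text
side [-30, -27, -25, -23, -21, -19, -17, -15, -13, -11, -9, -7, -5, -3, -1, 0, 2, 4, 6, 8, 10, 12, 14, 16, 18, 20, 22, 24, 26, 28, 30]
-0.02 [93, 93, 90, 84, 81, 83, 92, 106, 118, 121, 116, 103, 100, 109, 118, 124, 126, 127, 129, 131, 133, 132, 124, 109, 96, 87, 82, 78, 80, 84, 87]
-0.01 [82, 79, 78, 79, 79, 81, 86, 104, 121, 121, 116, 104, 100, 107, 115, 122, 125, 126, 129, 132, 135, 132, 118, 105, 94, 88, 87, 88, 88, 89, 90]
0 [77, 78, 80, 80, 80, 83, 86, 96, 106, 112, 114, 107, 101, 105, 113, 119, 124, 126, 128, 130, 132, 133, 123, 108, 96, 89, 87, 88, 88, 89, 90]
0.01 [77, 77, 77, 78, 80, 83, 87, 93, 104, 111, 111, 103, 99, 105, 115, 122, 125, 126, 126, 127, 131, 134, 127, 116, 101, 92, 90, 90, 91, 92, 92]
0.02 [79, 79, 79, 79, 79, 80, 90, 104, 116, 123, 117, 107, 102, 101, 112, 122, 125, 126, 127, 129, 130, 125, 118, 109, 99, 94, 91, 91, 92, 93, 93]
top [-30, -27, -25, -23, -21, -19, -17, -15, -13, -11, -9, -7, -5, -3, -1, 0, 2, 4, 6, 8, 10, 12, 14, 16, 18, 20, 22, 24, 26, 28, 30]
-0.02 [64, 64, 63, 66, 68, 69, 78, 122, 162, 172, 158, 138, 125, 98, 82, 89, 114, 126, 135, 148, 168, 166, 147, 123, 113, 114, 114, 113, 113, 113, 112]
-0.01 [138, 145, 105, 94, 88, 79, 78, 118, 156, 172, 158, 143, 129, 108, 81, 89, 110, 125, 132, 145, 166, 164, 145, 122, 126, 113, 107, 114, 105, 120, 128]
0 [139, 152, 120, 95, 89, 77, 78, 108, 147, 176, 161, 147, 132, 113, 78, 84, 104, 124, 129, 143, 163, 174, 157, 123, 111, 113, 113, 113, 113, 113, 114]
0.01 [102, 102, 96, 95, 91, 80, 78, 96, 141, 166, 163, 148, 136, 120, 87, 81, 104, 126, 129, 139, 157, 180, 163, 134, 115, 116, 116, 115, 115, 114, 114]
0.02 [102, 108, 97, 97, 92, 82, 76, 89, 135, 163, 165, 147, 134, 116, 92, 75, 98, 120, 130, 139, 158, 171, 161, 138, 114, 114, 114, 114, 114, 115, 114]
```

Emit:
{"fn": "servo_tool", "kwargs": {"deltas": [{"tx": -2, "ty": -10, "tz": 10, "ax": 0, "ay": 0, "az": 0, "claw": 0}, {"tx": -2, "ty": -20, "tz": 30, "ax": 0, "ay": 0, "az": 0, "claw": 0}, {"tx": -2, "ty": -20, "tz": 50, "ax": 0, "ay": 0, "az": 0, "claw": 0}, {"tx": -2, "ty": -20, "tz": 60, "ax": 0, "ay": 0, "az": 0, "claw": 0}, {"tx": -2, "ty": -20, "tz": 62, "ax": 0, "ay": 0, "az": 0, "claw": 0}, {"tx": -2, "ty": -20, "tz": 62, "ax": 0, "ay": 0, "az": 0, "claw": 0}, {"tx": -2, "ty": -20, "tz": 62, "ax": 0, "ay": 0, "az": 0, "claw": 0}]}}

```text
time_s: 12.78
tcp_pos: [0.4988, -0.1962, 0.1891]
ee_rot: [[-0.217, -0.976, 0.002], [-0.976, 0.217, -0.001], [0.0, -0.002, -1.0]]
wrist_force: [0.0, -1.4, -0.9]
gripper_width: 0.182
gripper_force: 30.0
```

Run:
```python
from h import *
s=sense();p=np.array(s["tcp_pos"]);print(p,s["wrist_force"],s["moment"])
S=capture("side");cv2.imwrite("pics/s4.png",S);x0,y0=340,130
im=cv2.resize(S[y0:y0+60,x0:x0+80],None,fx=10,fy=10,interpolation=2)
cl=place(np.array([[0,-.035,.095],[0,.035,.095],[0,0,.095]]),.4984,-.1961,np.radians(-12.5))
for q in list(cl)+[p-[0,0,.083]]:cv2.circle(im,tuple(int(v) for v in (proj("side",q)-[x0,y0]+.5)*10),4,(0,255,0),1)
cv2.imwrite("pics/m.png",im)
```

```text
[ 0.49883273 -0.1961734   0.18909638] [ 0.0185871  -1.39432457 -0.8961783 ] [ 0.01389434  0.02002628 -0.01951205]
```

View pics/m.png

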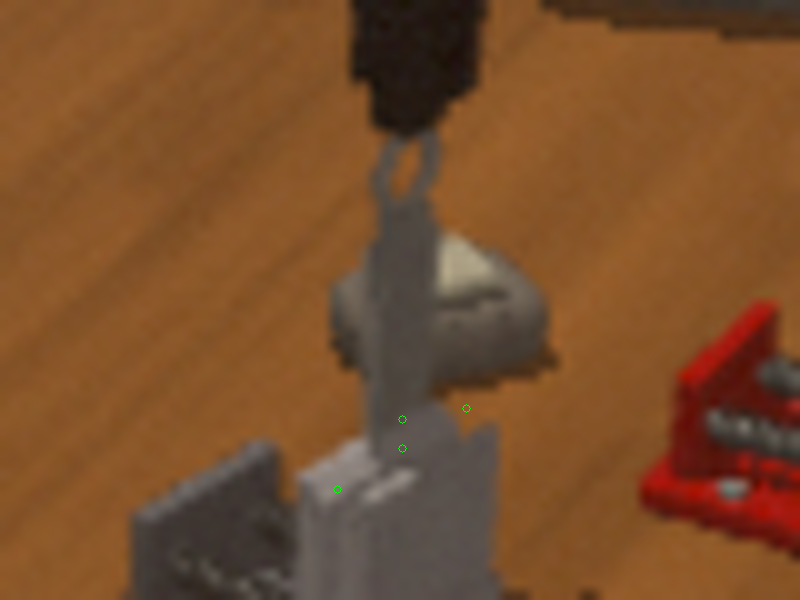

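The blade's foot sits right at the mouth, at crop (405,455), and the slot middle agrees in both views. I'm descending slowly with force checks.

Emit:
{"fn": "servo_tool", "kwargs": {"deltas": [{"tx": 0, "ty": 0, "tz": 4, "ax": 0, "ay": 0, "az": 0, "claw": 0}, {"tx": 0, "ty": 0, "tz": 8, "ax": 0, "ay": 0, "az": 0, "claw": 0}, {"tx": 0, "ty": 0, "tz": 12, "ax": 0, "ay": 0, "az": 0, "claw": 0}, {"tx": 0, "ty": 0, "tz": 15, "ax": 0, "ay": 0, "az": 0, "claw": 0}, {"tx": 0, "ty": 0, "tz": 15, "ax": 0, "ay": 0, "az": 0, "claw": 0}]}}

```text
time_s: 13.25
tcp_pos: [0.4975, -0.1957, 0.1724]
ee_rot: [[-0.217, -0.976, -0.002], [-0.976, 0.217, 0.0], [-0.0, 0.002, -1.0]]
wrist_force: [-0.1, 0.3, -1.9]
gripper_width: 0.179
gripper_force: 30.0
```

Emit:
{"fn": "servo_tool", "kwargs": {"deltas": [{"tx": 0, "ty": 0, "tz": 1.5, "ax": 0, "ay": 0, "az": 0, "claw": 0}, {"tx": 0, "ty": 0, "tz": 3, "ax": 0, "ay": 0, "az": 0, "claw": 0}, {"tx": 0, "ty": 0, "tz": 3, "ax": 0, "ay": 0, "az": 0, "claw": 0}]}}

```text
time_s: 13.5
tcp_pos: [0.4979, -0.1959, 0.17]
ee_rot: [[-0.217, -0.976, -0.0], [-0.976, 0.217, 0.0], [-0.0, 0.0, -1.0]]
wrist_force: [-0.1, 1.2, -1.6]
gripper_width: 0.18
gripper_force: 30.0
```

Emit:
{"fn": "servo_tool", "kwargs": {"deltas": [{"tx": 0, "ty": 0, "tz": 1.5, "ax": 0, "ay": 0, "az": 0, "claw": 0}, {"tx": 0, "ty": 0, "tz": 3, "ax": 0, "ay": 0, "az": 0, "claw": 0}, {"tx": 0, "ty": 0, "tz": 3, "ax": 0, "ay": 0, "az": 0, "claw": 0}]}}

```text
time_s: 13.75
tcp_pos: [0.4979, -0.1958, 0.1669]
ee_rot: [[-0.217, -0.976, -0.0], [-0.976, 0.217, 0.0], [-0.0, 0.0, -1.0]]
wrist_force: [-0.2, 0.0, -1.7]
gripper_width: 0.182
gripper_force: 30.0
```

Emit:
{"fn": "servo_tool", "kwargs": {"deltas": [{"tx": 0, "ty": 0, "tz": 1.5, "ax": 0, "ay": 0, "az": 0, "claw": 0}, {"tx": 0, "ty": 0, "tz": 3, "ax": 0, "ay": 0, "az": 0, "claw": 0}, {"tx": 0, "ty": 0, "tz": 4, "ax": 0, "ay": 0, "az": 0, "claw": 0}, {"tx": 0, "ty": 0, "tz": 4, "ax": 0, "ay": 0, "az": 0, "claw": 0}]}}

```text
time_s: 14.08
tcp_pos: [0.4979, -0.1959, 0.1629]
ee_rot: [[-0.217, -0.976, -0.0], [-0.976, 0.217, 0.0], [-0.0, 0.0, -1.0]]
wrist_force: [-0.7, 0.5, -1.4]
gripper_width: 0.181
gripper_force: 30.0
```

Emit:
{"fn": "servo_tool", "kwargs": {"deltas": [{"tx": 0, "ty": 0, "tz": 1.5, "ax": 0, "ay": 0, "az": 0, "claw": 0}, {"tx": 0, "ty": 0, "tz": 3, "ax": 0, "ay": 0, "az": 0, "claw": 0}, {"tx": 0, "ty": 0, "tz": 4, "ax": 0, "ay": 0, "az": 0, "claw": 0}, {"tx": 0, "ty": 0, "tz": 4, "ax": 0, "ay": 0, "az": 0, "claw": 0}]}}

```text
time_s: 14.42
tcp_pos: [0.4978, -0.1958, 0.1589]
ee_rot: [[-0.217, -0.976, -0.001], [-0.976, 0.217, 0.0], [-0.0, 0.001, -1.0]]
wrist_force: [-0.5, 1.2, -1.5]
gripper_width: 0.179
gripper_force: 30.0
```

```bash
cat > f.py <<'E'
from h import *
F=[];M=[]
for i in range(5):
    s=sense();R=np.array(s["ee_rot"]);F.append(R.T@s["wrist_force"]);M.append(R.T@s["moment"]);capture("side")
print("tool-axes force",np.mean(F,0).round(2),np.std(F,0).round(2),"moment",np.mean(M,0).round(3),"tcp",np.array(s["tcp_pos"]).round(4),s["time_s"])
c=place(np.zeros((1,3)),0,0,0);d=np.array(s["tcp_pos"])[:2]-[.4984,-.1961];a=np.radians(-12.5)
print("in clamp x,y mm",1000*(d@[np.cos(a),np.sin(a)]),1000*(d@[-np.sin(a),np.cos(a)]))
E
python3 f.py
```

```text
tool-axes force [-0.17  1.07  1.4 ] [0.56 0.53 0.52] moment [-0.437  0.01   0.016] tcp [ 0.4979 -0.1958  0.1591] 14.6167
in clamp x,y mm -0.554950199699174 0.1337558564636251
```

The moment about tool x shows a light touch on the sprung plate (force toward clamp -x). I'll shift the gauge toward -x (tool +y) and read again.

Emit:
{"fn": "servo_tool", "kwargs": {"deltas": [{"tx": 0, "ty": 0.7, "tz": 0, "ax": 0, "ay": 0, "az": 0, "claw": 0}, {"tx": 0, "ty": 0.7, "tz": 0, "ax": 0, "ay": 0, "az": 0, "claw": 0}]}}

```text
time_s: 14.83
tcp_pos: [0.4977, -0.1958, 0.1594]
ee_rot: [[-0.217, -0.976, 0.001], [-0.976, 0.217, -0.0], [-0.0, -0.001, -1.0]]
wrist_force: [0.1, 0.6, -1.2]
gripper_width: 0.184
gripper_force: 30.0
```

```bash
python3 f.py
```

```text
tool-axes force [-0.24  0.4   1.5 ] [0.52 0.31 0.38] moment [-0.228  0.002  0.026] tcp [ 0.4976 -0.1958  0.1594] 15.0333
in clamp x,y mm -0.8408378063246593 0.13319099056960176
```

Emit:
{"fn": "servo_tool", "kwargs": {"deltas": [{"tx": 0, "ty": 0.7, "tz": 0, "ax": 0, "ay": 0, "az": 0, "claw": 0}, {"tx": 0, "ty": 0.7, "tz": 0, "ax": 0, "ay": 0, "az": 0, "claw": 0}]}}

```text
time_s: 15.25
tcp_pos: [0.4969, -0.1956, 0.1594]
ee_rot: [[-0.217, -0.976, 0.001], [-0.976, 0.217, -0.0], [-0.0, -0.001, -1.0]]
wrist_force: [-0.2, -0.9, -1.7]
gripper_width: 0.18
gripper_force: 30.0
```

```bash
python3 f.py
```

```text
tool-axes force [-0.17 -0.07  1.27] [0.6  0.15 0.29] moment [-0.065  0.009 -0.007] tcp [ 0.4969 -0.1956  0.1593] 15.45
in clamp x,y mm -1.5405087824680732 0.16967796035555402
```

Emit:
{"fn": "servo_tool", "kwargs": {"deltas": [{"tx": 0, "ty": 0.7, "tz": 0, "ax": 0, "ay": 0, "az": 0, "claw": 0}, {"tx": 0, "ty": 0.7, "tz": 0, "ax": 0, "ay": 0, "az": 0, "claw": 0}]}}

```text
time_s: 15.67
tcp_pos: [0.4966, -0.1955, 0.1595]
ee_rot: [[-0.217, -0.976, 0.002], [-0.976, 0.217, -0.0], [-0.0, -0.002, -1.0]]
wrist_force: [1.4, -0.2, -1.8]
gripper_width: 0.182
gripper_force: 30.0
```

```bash
python3 f.py
```

```text
tool-axes force [ 0.03 -1.69  1.68] [0.39 0.22 0.36] moment [0.414 0.018 0.004] tcp [ 0.4965 -0.1955  0.1594] 15.8667
in clamp x,y mm -1.9476636761692467 0.1763144482086646
```

Emit:
{"fn": "servo_tool", "kwargs": {"deltas": [{"tx": 0, "ty": 0.7, "tz": 0, "ax": 0, "ay": 0, "az": 0, "claw": 0}, {"tx": 0, "ty": 0.7, "tz": 0, "ax": 0, "ay": 0, "az": 0, "claw": 0}]}}

```text
time_s: 16.08
tcp_pos: [0.4962, -0.1954, 0.1595]
ee_rot: [[-0.217, -0.976, 0.002], [-0.976, 0.217, -0.0], [-0.0, -0.002, -1.0]]
wrist_force: [2.9, -0.6, -2.2]
gripper_width: 0.183
gripper_force: 30.0
```

```bash
python3 f.py
```

```text
tool-axes force [ 0.1  -3.06  2.43] [0.15 0.44 0.52] moment [1.137 0.049 0.056] tcp [ 0.4961 -0.1954  0.1595] 16.2833
in clamp x,y mm -2.43517841618415 0.21884210139886376
```

The free zone is about x = -1.5 mm and narrow, so the slot is near 4.5 mm wide. I'll re-centre and descend, drifting about -0.04 mm in tool y per mm down.

Emit:
{"fn": "servo_tool", "kwargs": {"deltas": [{"tx": 0, "ty": -1.0, "tz": 0, "ax": 0, "ay": 0, "az": 0, "claw": 0}, {"tx": 0, "ty": -1.0, "tz": 2, "ax": 0, "ay": 0, "az": 0, "claw": 0}, {"tx": 0, "ty": -1.1, "tz": 4, "ax": 0, "ay": 0, "az": 0, "claw": 0}, {"tx": 0, "ty": -1.1, "tz": 4, "ax": 0, "ay": 0, "az": 0, "claw": 0}]}}

```text
time_s: 16.67
tcp_pos: [0.4965, -0.1956, 0.155]
ee_rot: [[-0.217, -0.976, 0.0], [-0.976, 0.217, -0.0], [0.0, -0.0, -1.0]]
wrist_force: [3.6, -1.8, -2.5]
gripper_width: 0.183
gripper_force: 30.0
```

```bash
python3 f.py
```

```text
tool-axes force [ 0.51 -3.09  1.92] [0.5  0.6  0.35] moment [1.113 0.074 0.026] tcp [ 0.4965 -0.1955  0.1551] 16.8667
in clamp x,y mm -2.009064558028541 0.13089338935039033
```

Emit:
{"fn": "servo_tool", "kwargs": {"deltas": [{"tx": 0, "ty": 0, "tz": 1.5, "ax": 0, "ay": 0, "az": 0, "claw": 0}, {"tx": 0, "ty": -0.1, "tz": 3, "ax": 0, "ay": 0, "az": 0, "claw": 0}, {"tx": 0, "ty": -0.1, "tz": 3, "ax": 0, "ay": 0, "az": 0, "claw": 0}]}}

```text
time_s: 17.17
tcp_pos: [0.4966, -0.1956, 0.1522]
ee_rot: [[-0.217, -0.976, 0.0], [-0.976, 0.217, -0.0], [0.0, -0.0, -1.0]]
wrist_force: [3.2, -2.0, 0.3]
gripper_width: 0.18
gripper_force: 30.0
```

```bash
python3 f.py
```

```text
tool-axes force [ 0.34 -2.93  1.13] [0.58 0.47 0.8 ] moment [1.121 0.067 0.046] tcp [ 0.4966 -0.1956  0.1522] 17.3667
in clamp x,y mm -1.8675608839443794 0.14593197716288286
```

Emit:
{"fn": "servo_tool", "kwargs": {"deltas": [{"tx": 0, "ty": -0.7, "tz": 0, "ax": 0, "ay": 0, "az": 0, "claw": 0}, {"tx": 0, "ty": -0.7, "tz": 0, "ax": 0, "ay": 0, "az": 0, "claw": 0}]}}

```text
time_s: 17.58
tcp_pos: [0.4969, -0.1957, 0.1522]
ee_rot: [[-0.217, -0.976, -0.001], [-0.976, 0.217, 0.0], [0.0, 0.001, -1.0]]
wrist_force: [1.9, -0.7, -0.8]
gripper_width: 0.182
gripper_force: 30.0
```

```bash
python3 f.py
```

```text
tool-axes force [-0.06 -2.31  0.78] [0.25 0.28 0.13] moment [0.739 0.033 0.012] tcp [ 0.4969 -0.1957  0.1522] 17.7833
in clamp x,y mm -1.5924889351956826 0.10750465810450177
```

Emit:
{"fn": "servo_tool", "kwargs": {"deltas": [{"tx": 0, "ty": -0.2, "tz": 1.5, "ax": 0, "ay": 0, "az": 0, "claw": 0}, {"tx": 0, "ty": -0.3, "tz": 3, "ax": 0, "ay": 0, "az": 0, "claw": 0}, {"tx": 0, "ty": -0.3, "tz": 3, "ax": 0, "ay": 0, "az": 0, "claw": 0}]}}

```text
time_s: 18.08
tcp_pos: [0.4971, -0.1957, 0.1488]
ee_rot: [[-0.217, -0.976, -0.001], [-0.976, 0.217, 0.0], [-0.0, 0.001, -1.0]]
wrist_force: [1.5, -0.4, -1.9]
gripper_width: 0.178
gripper_force: 30.0
```

```bash
python3 f.py
```

```text
tool-axes force [ 0.2  -1.99  2.18] [0.14 0.68 0.56] moment [0.552 0.058 0.039] tcp [ 0.4971 -0.1957  0.1488] 18.2833
in clamp x,y mm -1.330204855823328 0.14620068708879247
```

Emit:
{"fn": "servo_tool", "kwargs": {"deltas": [{"tx": 0, "ty": -0.3, "tz": 1.5, "ax": 0, "ay": 0, "az": 0, "claw": 0}, {"tx": 0, "ty": -0.6, "tz": 3, "ax": 0, "ay": 0, "az": 0, "claw": 0}, {"tx": 0, "ty": -0.6, "tz": 3, "ax": 0, "ay": 0, "az": 0, "claw": 0}]}}

```text
time_s: 18.58
tcp_pos: [0.4975, -0.1959, 0.1461]
ee_rot: [[-0.217, -0.976, -0.001], [-0.976, 0.217, 0.0], [0.0, 0.001, -1.0]]
wrist_force: [-0.0, 0.2, -0.1]
gripper_width: 0.185
gripper_force: 30.0
```

```bash
python3 f.py
```

```text
tool-axes force [-0.04  0.46 -0.38] [0.47 0.36 0.46] moment [-0.264  0.092  0.063] tcp [ 0.4976 -0.1959  0.1461] 18.7833
in clamp x,y mm -0.8779656984964623 0.03508370247458247
```

Emit:
{"fn": "servo_tool", "kwargs": {"deltas": [{"tx": 0, "ty": -0.1, "tz": 1.5, "ax": 0, "ay": 0, "az": 0, "claw": 0}, {"tx": 0, "ty": -0.2, "tz": 3, "ax": 0, "ay": 0, "az": 0, "claw": 0}, {"tx": 0, "ty": -0.2, "tz": 3, "ax": 0, "ay": 0, "az": 0, "claw": 0}]}}

```text
time_s: 19.08
tcp_pos: [0.4978, -0.1959, 0.1429]
ee_rot: [[-0.217, -0.976, -0.001], [-0.976, 0.217, 0.0], [0.0, 0.001, -1.0]]
wrist_force: [-1.3, -0.1, 0.2]
gripper_width: 0.185
gripper_force: 30.0
```

```bash
python3 f.py
```

```text
tool-axes force [ 0.44  1.58 -0.62] [0.49 0.68 0.44] moment [-0.673  0.085  0.091] tcp [ 0.4978 -0.1959  0.1429] 19.2833
in clamp x,y mm -0.6416549796476094 0.112221410424093
```

Drag has begun (about 2 N), with a slight bias onto the sprung plate. I'll re-centre and continue in small steps.

Emit:
{"fn": "servo_tool", "kwargs": {"deltas": [{"tx": 0, "ty": 0.3, "tz": 1.5, "ax": 0, "ay": 0, "az": 0, "claw": 0}, {"tx": 0, "ty": 0.4, "tz": 3, "ax": 0, "ay": 0, "az": 0, "claw": 0}, {"tx": 0, "ty": 0.4, "tz": 3, "ax": 0, "ay": 0, "az": 0, "claw": 0}]}}

```text
time_s: 19.58
tcp_pos: [0.4979, -0.1959, 0.1402]
ee_rot: [[-0.217, -0.976, 0.0], [-0.976, 0.217, -0.0], [0.0, -0.0, -1.0]]
wrist_force: [-2.1, 0.7, 1.1]
gripper_width: 0.181
gripper_force: 30.0
```

```bash
python3 f.py
```

```text
tool-axes force [ 0.2   1.84 -0.93] [0.31 0.45 0.5 ] moment [-0.7    0.073  0.098] tcp [ 0.4979 -0.1958  0.1401] 19.7833
in clamp x,y mm -0.5834635873895433 0.12722136093404632
```

Emit:
{"fn": "servo_tool", "kwargs": {"deltas": [{"tx": 0, "ty": 0, "tz": 1.5, "ax": 0, "ay": 0, "az": 0, "claw": 0}, {"tx": 0, "ty": -0.1, "tz": 3, "ax": 0, "ay": 0, "az": 0, "claw": 0}, {"tx": 0, "ty": -0.1, "tz": 3, "ax": 0, "ay": 0, "az": 0, "claw": 0}]}}

```text
time_s: 20.08
tcp_pos: [0.498, -0.1959, 0.1371]
ee_rot: [[-0.217, -0.976, -0.0], [-0.976, 0.217, -0.0], [0.0, 0.0, -1.0]]
wrist_force: [-1.6, -0.3, 1.7]
gripper_width: 0.182
gripper_force: 30.0
```

```bash
python3 f.py
```

```text
tool-axes force [ 0.08  1.69 -1.43] [0.44 0.68 0.35] moment [-0.775  0.052  0.118] tcp [ 0.498  -0.1959  0.1372] 20.2833
in clamp x,y mm -0.4783908941012765 0.12697409736805246
```

Emit:
{"fn": "servo_tool", "kwargs": {"deltas": [{"tx": 0, "ty": 0.5, "tz": 1.5, "ax": 0, "ay": 0, "az": 0, "claw": 0}, {"tx": 0, "ty": 0.6, "tz": 3, "ax": 0, "ay": 0, "az": 0, "claw": 0}, {"tx": 0, "ty": 0.6, "tz": 4, "ax": 0, "ay": 0, "az": 0, "claw": 0}, {"tx": 0, "ty": 0.6, "tz": 4, "ax": 0, "ay": 0, "az": 0, "claw": 0}]}}

```text
time_s: 20.67
tcp_pos: [0.4979, -0.1958, 0.1335]
ee_rot: [[-0.217, -0.976, 0.001], [-0.976, 0.217, -0.0], [0.0, -0.001, -1.0]]
wrist_force: [-1.0, -0.7, 3.2]
gripper_width: 0.18
gripper_force: 30.0
```

```bash
python3 f.py
```

```text
tool-axes force [ 0.19  0.92 -3.01] [0.51 0.27 0.48] moment [-0.44   0.085  0.123] tcp [ 0.4979 -0.1958  0.1335] 20.8667
in clamp x,y mm -0.5354649297506282 0.1459399437130672
```

Emit:
{"fn": "servo_tool", "kwargs": {"deltas": [{"tx": 0, "ty": 0, "tz": 1.5, "ax": 0, "ay": 0, "az": 0, "claw": 0}, {"tx": 0, "ty": 0, "tz": 3, "ax": 0, "ay": 0, "az": 0, "claw": 0}, {"tx": 0, "ty": 0, "tz": 3, "ax": 0, "ay": 0, "az": 0, "claw": 0}]}}

```text
time_s: 21.17
tcp_pos: [0.4979, -0.1958, 0.1303]
ee_rot: [[-0.217, -0.976, 0.001], [-0.976, 0.217, -0.0], [0.0, -0.001, -1.0]]
wrist_force: [0.2, -0.6, 4.0]
gripper_width: 0.183
gripper_force: 30.0
```

```bash
python3 f.py
```

```text
tool-axes force [ 0.37 -0.08 -3.59] [0.32 0.53 0.32] moment [-0.015  0.087  0.155] tcp [ 0.4979 -0.1958  0.1303] 21.3667
in clamp x,y mm -0.5437545644812425 0.17123916670125255
```

It is balanced now: lateral force about 0 and drag about 5 N. Depth, drag and centre shift put the sprung plate at about 1.4–1.9 mm, which is snug. Handing in.

```bash
python3 -c "
from station import *
print(finish_job())"
```

```text
the job is handed in; nothing more can be done
None
```

I handed the job in with the gauge held upright in the clamp slot at about 5 N of drag. I estimate the sprung plate has given way by about 1.4–1.9 mm; this comes from force and depth readings rather than a direct measurement, and the hand-in returned no verdict.

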